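Zero the peak pointer and arm the load tester

ROBOT

A 6-joint arm with a two-finger parallel gripper is mounted at the origin on the work surface. World frame = base frame: x ahead of the robot, y to its left, z up, the work surface at z = 0. Lengths are in m, angles in rad, forces in N, time in s.
With the tool pointing down it reaches from about 0.35 to 0.85 m from the base axis. Payload 8.1 kg.
Tool frame: the origin (TCP) lies on the centre line of the jaws, within the pads' length; the fingertips stand 17 mm ahead of it and the grasp point (between the pads) lies 2 mm behind it; z points along the fingers, y is the line along which they close (so a half turn about z gives the same grasp; the last joint's range is limited). The gripper opens to 93 mm and grips with 3 to 60 N. Pads are 15 mm wide; open, the fingers measure 128 mm over their backs; the gripper's body (75 mm by 188 mm) begins 65 mm behind the grasp point.
Start: joints at [1.125, 0.13, 1.488, -0, 1.523, -0.085], TCP at [0.212, 0.561, 0.236] pointing down, gripper open.
Joint ranges: [-2.96, 2.96], [-0.89, 2.26], [0.02, 2.5], [-1.34, 4.48], [0, 2.73], [-2.66, 2.66]. Speed limits (rad/s): [2.39, 2.39, 2.79, 3.14, 3.14, 3.14].

INTERFACE

Orientations are given as a rotation vector (axis times angle).
In Python, from plant import telemetry, viewer, order gives the robot as it stands.
- The arm moves only by the tool send_rows, never from a script. Its argument "plan" is a list that holds one entry, the list of rows, each a list of 5 numbers: the closure, from -1 (fully open) to 1 (shut), then the shift along the world's x, y, z normalised to -1 to 1, where 1 is 0.2 m, then the turn about the world's z normalised to -1 to 1, where 1 is 60 degrees. A call has 1 to 20 rows; each row is the pose to reach, as a shift and turn from the pose commanded when the call began; what a row does not reach only later rows make up. A row lasts 1/12 s, in which the tool goes at most 41.7 mm and 7.16 degrees, less where a joint would pass 70% of its speed; a pose out of reach is approached as far as the arm can. A call with a number of a shift or a turn outside -1 to 1 is refused whole. A call with a gripper value outside its range is refused whole. The fingers move at their own pace and stop on an object; "force" is the grip in N (left out, the last holds). Time passes only in rows, so rows that repeat a pose let the fingers close. It gives the time, the measured TCP pose, the force, the opening and the grip force at its end, in the units of the state.
- telemetry.read_state(): the state, without advancing time (a new reading comes with each control period).
- viewer.read_camera(name): name is "scene" or "top"; returns (picture, depth): 420x560x3 uint8, blue, green, red; 420x560 float32, m along the optical axis (not along the pixel's ray), 0 where there is no reading.
- viewer.calibration(name): a dict with "camera_matrix" (3x3 intrinsics, pixels), "extrinsics" (4x4, takes a point from camera to world coordinates). Camera axes: x right, y up, looking along -z (the intrinsics and any distortion apply to the point x, -y, -z); pixel columns grow to the right and rows downward; lengths in m; the calibration is good to about 2 mm. A picture is of the moment at which its call begins. calibration takes no time and is no camera call.
- order.close_job(): hands the job in; it is judged then, once.
The state is a dict: "t": time; "q": joint angles; "dq": joint speeds; "joint_torque": joint torques, N m; "tool_pos": TCP position; "orientation": TCP orientation; "force": force on the tool from outside, world axes, zero at the start; "wrist_torque": the same for the moment, N m; "opening": finger opening in m; "gripper_force": force on a finger pad.
Only numpy, scipy, OpenCV 4.12 (cv2) and the standard library are available. Lean on these libraries where they do the work, as an engineer would, in place of code of your own. Each camera call takes 0.05 s, during which the arm holds its last target. There are 200 camera calls.

TASK

Get the load tester ready for the next pull: turn the wing knob in the middle of the round gauge anticlockwise until its peak pointer is fully home against the zero stop pin. Only then twist the bar handle on the sloping switch box clockwise all the way to its stop, hold it there for a moment, and let it spring back. Leave the pointer at zero, and do not shift the parts bin, the can or the wrench.

Things in the scene. Friction and masses are not known exactly. Their poses are not given: they have to be found in the camera images.
- gauge: Fixed stand of the round gauge, base 170 x 150 mm, origin under its centre, front to its own -x. It carries a dark drum, 176 mm across, whose white dial slopes 32 degrees, facing up and to the front; dial centre 135 mm above the origin. In its middle is a black wing knob with the peak pointer: the two turn as one, stiffly, and stay where left.
- knob_grip (a point): Grip point of the wing knob, on its axis, 40 mm out from the dial. z: turning axis, out of the dial; x: along the wing, to the pointer end. Wing 76 mm long (x), 14 thick (y), standing 15 to 57 mm out from the dial; under it a hub of 22 mm radius, up to 16 mm. Turns 4.3 rad in all, clockwise (facing the dial) from the zero stop; starts 1.9 to 3.8 rad from the stop.
- pointer_tip (a point): Tip of the peak pointer, a thin black bar that turns with the wing knob: 62 mm from the axis, 9 mm out from the dial, under the pointer end of the wing. Same axes as knob_grip.
- zero_point (a point): Fixed point of the dial where the pointer tip lies when fully home at the zero stop (lower left, facing the dial). A steel pin 8 mm thick, 14 mm high stands 7 mm beyond it, anticlockwise. z: the knob's turning axis; x: up the slope of the dial.
- switchbox: Fixed stand of the switch box, base 150 x 130 mm, origin under its centre, front to its own -x. It carries a grey box whose 125 x 120 mm face slopes 32 degrees, facing up and to the front; face centre 115 mm above the origin. In its middle is a black bar handle with a return spring.
- handle_grip (a point): Grip point of the bar handle, on its axis, 40 mm out from the face. z: turning axis, out of the face; x: along the bar, up the slope when at rest. Bar 64 mm long (x), 14 thick (y), standing 15 to 57 mm out from the face; under it a hub of 20 mm radius, up to 16 mm.
- handle (a joint): Angle of the switch handle, rad: 0 at rest, growing clockwise (seen facing the box), 1.1 at its stop. A spring drives it back to 0 when let go; it takes about 0.13 N m to hold it at the stop.
- bin: Green open parts bin, 105 (x) x 160 (y) x 75 mm high, loose bystander. Origin: centre of its underside.
- can: Upright spray can, 66 mm across and 190 mm high, loose bystander. Origin: centre of its underside.
- wrench: Steel wrench 190 mm long lying flat on the bench, loose bystander. Origin on its underside.
Things that resemble listed ones, but are neither listed nor needed, are in the scene too. What is shaped like the switchbox but orange is not meant.

How it is judged:
By the outcome, as a careful person would: the job done as asked, in the order asked, and still so for the second after the job is handed in, with the robot touching nothing.
It also fails if it takes over 69 s, if anything falls off the work surface, if the arm or the gripper's body presses on something with over 40 N, if the wrist force passes 120 N, or if a joint passes its speed limit or range.

## Working session

There is one attempt and no reset: what is moved stays moved. The work goes in short steps, Python scripts to look and compute and a tool call to move; the robot and the scene stay as the last step left them, time stands still between calls to the robot, and variables do not carry over. Pictures are saved under pics/ and viewed, at most 10 in all, crops included, and the job is handed in when it is done.

Besides the shell and the picture viewer there is one more tool, called after "Emit:" as name(argument=value, ...), one argument or row to a line, values as JSON. send_rows: Moves the arm, as the interface text tells. Scaled input: -1 to 1 covers 0.2 m each way for a shift and 60 degrees each way for a turn. Its arguments: {"type":"object","properties":{"plan":{"type":"array"},"force":{"type":"number"}},"required":["plan"]}

```bash
mkdir -p pics; ls; cat > h.py <<'E'
import numpy as np, cv2
from plant import telemetry, viewer, order
def snap(n,tag):
    p,d=viewer.read_camera(n); cv2.imwrite(f'pics/{tag}.png',p); np.save(f'pics/{tag}.npy',d); return p,d
def world(n,d,u,v):
    c=viewer.calibration(n);K=np.array(c['camera_matrix']);E=np.array(c['extrinsics'])
    u=np.asarray(u,float);v=np.asarray(v,float)
    z=d[v.astype(int),u.astype(int)]
    P=np.stack([(u-K[0,2])/K[0,0]*z,-(v-K[1,2])/K[1,1]*z,-z,np.ones_like(z)],-1)
    return (P@E.T)[...,:3]
def pix(n,X):
    c=viewer.calibration(n);K=np.array(c['camera_matrix']);E=np.array(c['extrinsics'])
    p=np.linalg.inv(E)@np.append(X,1); return K[0,0]*p[0]/-p[2]+K[0,2], K[1,2]-K[1,1]*p[1]/-p[2]
E
python3 - <<'E'
from h import *
a,_=snap('scene','s0');b,_=snap('top','t0')
print(viewer.calibration('top'),viewer.calibration('scene'));print(telemetry.read_state())
E
```

```text
pics
{'camera_matrix': array([[387.24194252,   0.        , 278.13834179],
       [  0.        , 387.24194252, 210.02435029],
       [  0.        ,   0.        ,   1.        ]]), 'extrinsics': array([[-0.02190429,  0.9893193 , -0.14410945,  0.40114557],
       [-0.99951812, -0.01849928,  0.02492583,  0.00489058],
       [ 0.02199368,  0.14458599,  0.98924778,  1.19786887],
       [ 0.        ,  0.        ,  0.        ,  1.        ]])} {'camera_matrix': array([[386.97735823,   0.        , 277.17351034],
       [  0.        , 386.97735823, 209.86954278],
       [  0.        ,   0.        ,   1.        ]]), 'extrinsics': array([[-0.16434462, -0.50068578,  0.84988505,  1.42760632],
       [ 0.98634519, -0.09274129,  0.13609638,  0.13073402],
       [ 0.01067792,  0.86064674,  0.50909054,  0.66163994],
       [ 0.        ,  0.        ,  0.        ,  1.        ]])}
{'t': 0.1, 'q': array([ 1.12461688e+00,  1.31060223e-01,  1.48916164e+00,  1.49809237e-05,
        1.52301607e+00, -8.53732089e-02]), 'dq': array([ 3.96648668e-04, -9.43017209e-04, -3.43360061e-03,  1.48119429e-03,
        1.53662781e-05, -5.18610925e-04]), 'joint_torque': array([ 8.05233176e-04, -5.61338675e+01, -4.93096232e+01,  7.70278741e-02,
        2.91391695e-02, -9.82724873e-05]), 'tool_pos': array([0.21156592, 0.56094339, 0.23471232]), 'orientation': array([-5.63604747e-01, -3.09016863e+00,  2.48711970e-03]), 'force': array([-0.8960448 , -0.33423157, -0.22629831]), 'wrist_torque': array([ 0.02732902, -0.02483849, -0.02436644]), 'gripper_force': 0.0, 'opening': 0.09303556494544862}
```

View pics/s0.png

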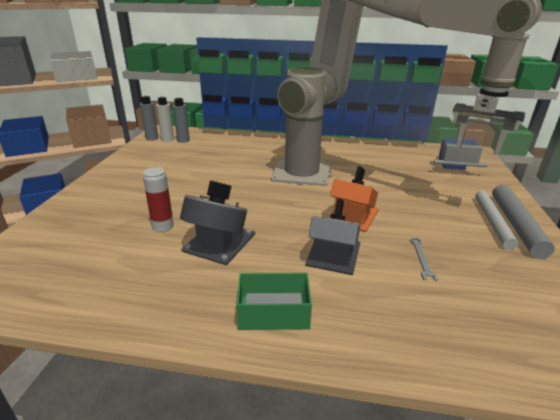

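View pics/t0.png

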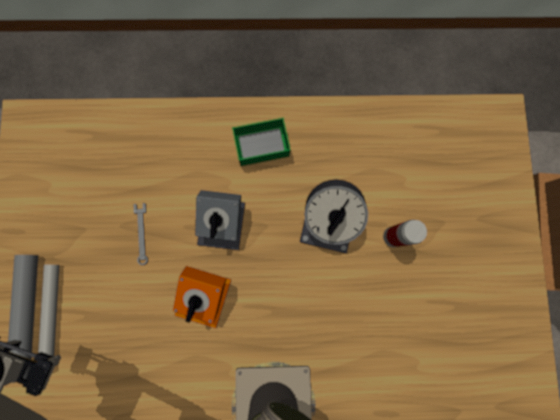

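The listed gauge is at top (337,213). Two boxes could be the switch box: grey at top (219,218) and orange at (202,296). The grey one fits, since orange is ruled out. I'll fit their planes and check in enlarged crops.

```bash
cat > m.py <<'E'
from h import *
p=cv2.imread('pics/t0.png');d=np.load('pics/t0.npy')
cr=p[170:260,180:380];cv2.imwrite('pics/c0.png',cv2.resize(cr,(800,360),interpolation=cv2.INTER_CUBIC))
hsv=cv2.cvtColor(p,cv2.COLOR_BGR2HSV)
def fit(mask):
    v,u=np.nonzero(mask); X=world('top',d,u,v)
    for _ in range(6):
        c=np.median(X,0);n=np.linalg.svd(X-X.mean(0),full_matrices=False)[2][2];n*=np.sign(n[2]);r=np.abs((X-X.mean(0))@n)
        X=X[r<max(.003,1.5*np.median(r))]
    return X,n
m=np.zeros(p.shape[:2],bool);m[180:250,300:372]=1
w=m&(p.min(2)>140)
X,n=fit(w);print('dial n',n,len(X),'mean',X.mean(0),X.min(0),X.max(0),np.degrees(np.arccos(n[2])))
# circle fit of dial rim in plane
def axes(n):
    yw=np.arctan2(-n[1],-n[0]); z=n; s=np.array([0,0,1])-n*n[2]; x=s/np.linalg.norm(s); return x,np.cross(z,x),yw
x,y,yw=axes(n);o=X.mean(0);q=np.c_[(X-o)@x,(X-o)@y].astype(np.float32)
c,r=cv2.minEnclosingCircle(q);print('circle',c,r,'centre',o+c[0]*x+c[1]*y,'yaw',yw)
m=np.zeros(p.shape[:2],bool);m[190:250,195:245]=1
dd=world('top',d,*np.meshgrid(np.arange(560),np.arange(420)))
g=m&(dd[...,2]>.06)&(dd[...,2]<.155)
X,n=fit(g);x,y,yw=axes(n);o=X.mean(0);q=np.c_[(X-o)@x,(X-o)@y]
mn,mx=np.percentile(q,1,0),np.percentile(q,99,0);c=(mn+mx)/2
print('box n',n,len(X),'ext',mx-mn,'centre',o+c[0]*x+c[1]*y,'yaw',yw,np.degrees(np.arccos(n[2])))
E
python3 m.py
```

```text
return _methods._mean(a, axis=axis, dtype=dtype,
  ret = um.true_divide(
m.py:8: RuntimeWarning: Mean of empty slice.
  c=np.median(X,0);n=np.linalg.svd(X-X.mean(0),full_matrices=False)[2][2];n*=np.sign(n[2]);r=np.abs((X-X.mean(0))@n)
Traceback (most recent call last):
  File "m.py", line 13, in <module>
    X,n=fit(w);print('dial n',n,len(X),'mean',X.mean(0),X.min(0),X.max(0),np.degrees(np.arccos(n[2])))
        ~~~^^^
  File "m.py", line 8, in fit
    c=np.median(X,0);n=np.linalg.svd(X-X.mean(0),full_matrices=False)[2][2];n*=np.sign(n[2]);r=np.abs((X-X.mean(0))@n)
                       ~~~~~~~~~~~~~~~~~~~~~~~~~~~~~~~~~~~~~~~~~~~~~~~~~^^^
IndexError: index 2 is out of bounds for axis 0 with size 0
```

View pics/c0.png

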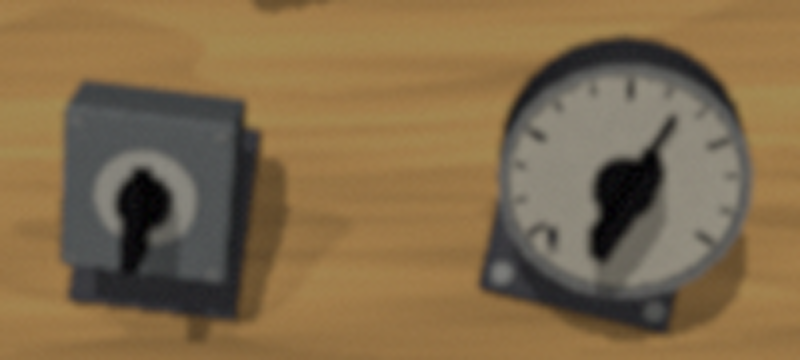

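The crop confirms it. The gauge pointer tip is at about top px (348,199.5), roughly 1 o'clock, and the zero pin is at about (317,229), lower left. The grey box's bar is at about (215,221). My colour threshold for the dial was wrong, so I'll fix that.

```bash
python3 - <<'E'
s=open('m.py').read()
s=s.replace("w=m&(p.min(2)>140)","w=m&(hsv[...,2]>110)&(hsv[...,1]<75)&(d>0);print(p[190,330],w.sum())").replace("(dd[...,2]>.06)","(d>0)&(dd[...,2]>.06)")
s=s.replace("X=X[r<max(.003,1.5*np.median(r))]","X=X[r<max(.004,2*np.median(r))]")
s+='''
N='top'
def ray(u,v):
    c=viewer.calibration(N);K=np.array(c['camera_matrix']);E=np.array(c['extrinsics']);return E[:3,3],E[:3,:3]@np.array([(u-K[0,2])/K[0,0],-(v-K[1,2])/K[1,1],-1])
'''
open('m.py','w').write(s)
E
python3 m.py
```

```text
[122 135 140] 1823
dial n [-0.51666099  0.13899269  0.8448328 ] 1682 mean [ 0.54421302 -0.18142999  0.14052968] [ 0.46911936 -0.26606908  0.09301197] [ 0.60517061 -0.10243819  0.18037677] 32.345974011547604
circle (-0.006562042515724897, -0.003831012872979045) 0.08373008668422699 centre [ 0.53786429 -0.18368927  0.13701879] yaw -0.2627991931140478
box n [-0.51483299  0.07145973  0.85430703] 1262 ext [0.12132193 0.1169268 ] centre [0.5369104  0.15100495 0.11719504] yaw -0.13792056159613378 31.316737557842366
```

```bash
cat > g.py <<'E'
from h import *
def frame(yaw,t=np.radians(32)):
    f=np.array([-np.cos(yaw),-np.sin(yaw),0]);z=np.array([0,0,1.])
    n=np.cos(t)*z+np.sin(t)*f; x=np.cos(t)*-f+np.sin(t)*z; return x,np.cross(n,x),n
GC=np.array([.538,-.1837,.1365]);GF=frame(-.263)
BC=np.array([.5369,.151,.1165]);BF=frame(-.138)
def P(C,F,r,a,h): # a anticlockwise from up the slope
    return C+F[0]*r*np.cos(a)+F[1]*r*np.sin(a)+F[2]*h
def ang(N,u,v,C,F,h):
    c=viewer.calibration(N);K=np.array(c['camera_matrix']);E=np.array(c['extrinsics'])
    D=E[:3,:3]@np.array([(u-K[0,2])/K[0,0],-(v-K[1,2])/K[1,1],-1]);o=E[:3,3]
    X=o+D*((C+F[2]*h-o)@F[2])/(D@F[2]);q=X-C
    return np.hypot(q@F[0],q@F[1])*1e3,np.degrees(np.arctan2(q@F[1],q@F[0]))
E
python3 - <<'E'
from g import *
print('ptr',ang('top',347.8,199.3,GC,GF,.009),'pin',ang('top',316.6,228.4,GC,GF,.007),'pin base',ang('top',315.5,229.4,GC,GF,.0))
print('wing far end',ang('top',329.5,233.5,GC,GF,.057),'near', ang('top',343,207,GC,GF,.057))
print('bar', ang('top',212,236.5,BC,BF,.057),ang('top',215,211.5,BC,BF,.057))
for nm,C,F in(('G',GC,GF),('B',BC,BF)):
  print(nm,F[0].round(3),F[1].round(3),F[2].round(3),'grip',P(C,F,0,0,.04).round(4))
  for s in (0,180): print(s,[P(C,F,.03,np.radians(s),h).round(3) for h in(.015,.057)])
for a in range(-180,181,45): print(a,[P(GC,GF,.028,np.radians(a),h).round(3).tolist() for h in(.02,.057)])
E
```

```text
ptr (np.float64(58.56326440317064), np.float64(-14.617705712347608)) pin (np.float64(66.71468760160698), np.float64(139.00456843363244)) pin base (np.float64(73.13201573469185), np.float64(141.78725873509308))
wing far end (np.float64(34.77865883919628), np.float64(159.72953288526637)) near (np.float64(50.17145810536915), np.float64(-1.2815596076913793))
bar (np.float64(26.33809212157361), np.float64(179.607368262081)) (np.float64(48.70488728857845), np.float64(-5.4192157422963785))
G [ 0.819 -0.22   0.53 ] [ 0.26   0.966 -0.   ] [-0.512  0.138  0.848] grip [ 0.5175 -0.1782  0.1704]
0 [array([ 0.555, -0.188,  0.165]), array([ 0.533, -0.182,  0.201])]
180 [array([ 0.506, -0.175,  0.133]), array([ 0.484, -0.169,  0.169])]
B [ 0.84  -0.117  0.53 ] [0.138 0.99  0.   ] [-0.525  0.073  0.848] grip [0.5159 0.1539 0.1504]
0 [array([0.554, 0.149, 0.145]), array([0.532, 0.152, 0.181])]
180 [array([0.504, 0.156, 0.113]), array([0.482, 0.159, 0.149])]
-180 [[0.505, -0.175, 0.139], [0.486, -0.17, 0.17]]
-135 [[0.506, -0.196, 0.143], [0.487, -0.191, 0.174]]
-90 [[0.52, -0.208, 0.153], [0.502, -0.203, 0.185]]
-45 [[0.539, -0.204, 0.164], [0.52, -0.199, 0.195]]
0 [[0.551, -0.187, 0.168], [0.532, -0.182, 0.2]]
45 [[0.549, -0.166, 0.164], [0.53, -0.161, 0.195]]
90 [[0.535, -0.154, 0.153], [0.516, -0.149, 0.185]]
135 [[0.517, -0.157, 0.143], [0.498, -0.152, 0.174]]
180 [[0.505, -0.175, 0.139], [0.486, -0.17, 0.17]]
```

```bash
cat > tr.py <<'E'
from g import *
from scipy.spatial.transform import Rotation as R
HW=.0075
def pose(C,F,th,sgn=1,r=.028,down=.025,gap=0):
    """TCP pos & yaw(of tool y) for peg pushing bar end at angle th (deg), sgn=+1 anticlockwise"""
    a=np.radians(th);u=F[0]*np.cos(a)+F[1]*np.sin(a);t=np.cross(F[2],u)*sgn
    uh=np.array([u[0],u[1],0]);uh/=np.linalg.norm(uh);m=np.cross([0,0,1],uh)*sgn
    E=C+F[2]*.057-t*.007+u*r; X=E.copy(); lo=E-F[2]*.025
    X+=m*(min(0,(lo-E)@m)-HW-gap); X[2]=E[2]-down+.017
    tip=X-[0,0,.017]; cl=min((tip+m*i+uh*j-C)@F[2] for i in(-.0075,.0075) for j in(-.0175,.0175))
    return X,np.degrees(np.arctan2(uh[1],uh[0])),cl
def cur():
    s=telemetry.read_state();M=R.from_rotvec(s['orientation']).as_matrix();return s,np.degrees(np.arctan2(M[1,1],M[0,1]))
def rel(X,yaw,X0,y0):
    return np.r_[(X-X0)/.2,((yaw-y0+90)%180-90)/60]
E
python3 - <<'E'
from tr import *
s,y0=cur();print(y0,s['q'])
for th in list(range(164,314,10))+[313]:
    X,y,cl=pose(GC,GF,th);print(th,X.round(4),round(y,1),'clear',round(cl*1e3),end=' | ')
    print()
print('box')
for th in range(180,110,-10):
    X,y,cl=pose(BC,BF,th,-1);print(th,X.round(4),round(y,1),round(cl*1e3))
E
```

```text
69.32729068720764 [ 1.12461688e+00  1.31060223e-01  1.48916164e+00  1.49809237e-05
  1.52301607e+00 -8.53732089e-02]
164 [ 0.4987 -0.1466  0.1636] 146.2 clear 24 | 
174 [ 0.4926 -0.1519  0.1625] 157.9 clear 26 | 
184 [ 0.4882 -0.1573  0.1618] 169.6 clear 27 | 
194 [ 0.485  -0.162   0.1615] -178.7 clear 27 | 
204 [ 0.4826 -0.1671  0.1618] -167.4 clear 28 | 
214 [ 0.4811 -0.1725  0.1625] -156.6 clear 29 | 
224 [ 0.4805 -0.178   0.1636] -146.4 clear 30 | 
234 [ 0.4808 -0.1834  0.1651] -136.7 clear 31 | 
244 [ 0.4819 -0.1885  0.167 ] -127.5 clear 32 | 
254 [ 0.4839 -0.1932  0.1692] -118.7 clear 34 | 
264 [ 0.4866 -0.1973  0.1716] -110.2 clear 35 | 
274 [ 0.49   -0.2007  0.1742] -101.7 clear 35 | 
284 [ 0.4938 -0.2033  0.1768] -93.1 clear 34 | 
294 [ 0.4981 -0.2051  0.1795] -84.4 clear 33 | 
304 [ 0.5026 -0.2061  0.1821] -75.3 clear 31 | 
313 [ 0.5068 -0.2063  0.1842] -66.7 clear 30 | 
box
180 [0.4815 0.1441 0.142 ] 172.1 27
170 [0.48   0.1494 0.1416] 160.3 27
160 [0.4794 0.1551 0.1416] 148.9 27
150 [0.4797 0.1607 0.1421] 137.8 28
140 [0.481  0.1661 0.1431] 127.4 29
130 [0.483  0.1712 0.1445] 117.5 30
120 [0.4859 0.1757 0.1462] 108.2 32
```

Emit:
send_rows(
  plan=[
    [[1,0,0,0.35,0],[1,0.2,-0.2,0.35,0],[1,0.4,-0.4,0.35,0],[1,0.6,-0.6,0.35,0],[1,0.7,-0.8,0.35,0],[1,0.8,-1,0.35,0],[1,0.8,-1,0.35,0]],
  ],
  force=40,
)

```text
t: 0.68
tool_pos: [0.3659, 0.3702, 0.3051]
orientation: [-0.563, -3.09, 0.001]
force: [1.0, 0.3, 0.2]
opening: 0.0509
gripper_force: 0.0
```

Emit:
send_rows(
  plan=[
    [[1,0.1,-0.2,0,-0.11],[1,0.2,-0.4,0,-0.22],[1,0.3,-0.6,0,-0.33],[1,0.4,-0.8,0,-0.44],[1,0.5,-1,0,-0.55],[1,0.5,-1,0,-0.66],[1,0.5,-1,0,-0.77],[1,0.5,-1,0,-0.88]],
  ],
)

```text
t: 1.35
tool_pos: [0.4656, 0.1703, 0.3049]
orientation: [-1.89, -2.509, 0.001]
force: [-0.5, 0.8, 0.0]
opening: 0.0016
gripper_force: 0.0
```

Emit:
send_rows(
  plan=[
    [[1,0,-0.2,0,-0.11],[1,0,-0.4,0,-0.22],[1,0,-0.6,0,-0.33],[1,0,-0.8,0,-0.44],[1,0,-1,0,-0.55],[1,0,-1,0,-0.66],[1,0,-1,0,-0.77],[1,0,-1,0,-0.84],[1,0,-1,0,-0.84]],
  ],
)

```text
t: 2.1
tool_pos: [0.465, -0.0285, 0.305]
orientation: [-2.775, -1.471, 0.001]
force: [-1.3, -0.7, 1.9]
opening: 0.0004
gripper_force: 0.0
```

```bash
python3 - <<'E'
from tr import *
s,y0=cur();print(s['tool_pos'],y0,s['q'],s['opening'],s['force'])
X,y,_=pose(GC,GF,164,gap=.015);print(X,y,rel(X,y,s['tool_pos'],y0).round(3))
E
```

```text
[ 0.4650112  -0.0285138   0.30503042] -34.13615953314507 [-1.71404203e-01 -2.55769906e-01  1.73314175e+00  5.35091529e-05
  1.66503646e+00  4.24389078e-01] 0.00041760628459351287 [-1.29955386 -0.68146238  1.89280483]
[ 0.50698647 -0.13415232  0.16359825] 146.24958247813595 [ 0.21  -0.528 -0.707  0.006]
```

Emit:
send_rows(
  plan=[
    [[1,0.1,-0.2,0,0],[1,0.2,-0.4,0,0],[1,0.21,-0.53,0,0],[1,0.21,-0.53,-0.2,0],[1,0.21,-0.53,-0.4,0],[1,0.21,-0.53,-0.55,0],[1,0.21,-0.53,-0.65,0],[1,0.21,-0.53,-0.7,0],[1,0.21,-0.53,-0.7,0]],
  ],
)

```text
t: 2.85
tool_pos: [0.5055, -0.1332, 0.1625]
orientation: [-2.767, -1.479, 0.005]
force: [-0.6, 0.2, 1.0]
opening: 0.0004
gripper_force: 0.0
```

```bash
python3 - <<'E'
from tr import *
s,y0=cur();print(s['tool_pos'],y0,s['opening'],s['force'])
for th in range(164,225,5):
    X,y,_=pose(GC,GF,th);print(th,rel(X,y,s['tool_pos'],y0).round(3))
a,_=snap('scene','s1');b,_=snap('top','t1')
cv2.imwrite('pics/c1.png',np.hstack([cv2.resize(a[150:270,160:280],(400,400),interpolation=2),cv2.resize(b[170:260,290:380],(400,400),interpolation=2)]))
E
```

```text
[ 0.50551588 -0.13321716  0.16246901] -33.74093034080779 0.00040487367528706226 [-0.6032662   0.24779918  0.98099617]
164 [-0.034 -0.067  0.006 -0.   ]
169 [-0.05  -0.079  0.003  0.096]
174 [-0.064 -0.093  0.     0.193]
179 [-0.077 -0.109 -0.002  0.292]
184 [-0.086 -0.121 -0.003  0.39 ]
189 [-0.095 -0.132 -0.004  0.488]
194 [-0.102 -0.144 -0.005  0.584]
199 [-0.109 -0.156 -0.004  0.68 ]
204 [-0.114 -0.169 -0.003  0.773]
209 [-0.119 -0.183 -0.002  0.864]
214 [-0.122 -0.196 -0.     0.953]
219 [-0.124 -0.21   0.003  1.039]
224 [-0.125 -0.224  0.006  1.123]
```

View pics/c1.png

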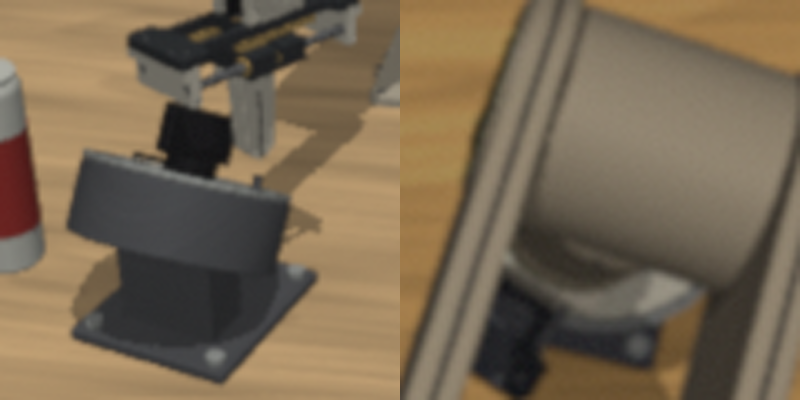

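The crop shows the closed fingers standing beside the wing on its +y side, clear of the dial. I'll start pushing slowly.

Emit:
send_rows(
  plan=[
    [[1,-0.015,-0.03,0,0],[1,-0.025,-0.05,0,0],[1,-0.034,-0.067,0,0],[1,-0.042,-0.073,0,0.05],[1,-0.05,-0.079,0,0.1],[1,-0.057,-0.086,0,0.145],[1,-0.064,-0.093,0,0.19],[1,-0.07,-0.1,0,0.24],[1,-0.077,-0.109,0,0.29],[1,-0.077,-0.109,0,0.29]],
  ],
)

```text
t: 3.78
tool_pos: [0.4924, -0.1551, 0.166]
orientation: [-2.513, -1.885, -0.005]
force: [3.7, 6.7, -2.4]
opening: 0.0004
gripper_force: 3.6
```

```bash
python3 - <<'E'
from tr import *
s,y0=cur();print(s['tool_pos'],y0,s['force'],s['wrist_torque'])
for th in range(174,250,5):
    X,y,_=pose(GC,GF,th);print(th,rel(X,y,s['tool_pos'],y0).round(3))
E
```

```text
[ 0.49241126 -0.15505534  0.16598583] -16.251054166773926 [ 3.71564337  6.67855341 -2.40925292] [ 0.97212504 -0.48515234  0.07091268]
174 [ 0.001  0.016 -0.018 -0.098]
179 [-0.011  0.    -0.02   0.   ]
184 [-0.021 -0.011 -0.021  0.098]
189 [-0.029 -0.023 -0.022  0.196]
194 [-0.037 -0.035 -0.022  0.293]
199 [-0.043 -0.047 -0.022  0.388]
204 [-0.049 -0.06  -0.021  0.481]
209 [-0.053 -0.074 -0.02   0.573]
214 [-0.057 -0.087 -0.018  0.661]
219 [-0.059 -0.101 -0.015  0.748]
224 [-0.06  -0.115 -0.012  0.832]
229 [-0.06  -0.128 -0.008  0.913]
234 [-0.058 -0.142 -0.004  0.992]
239 [-0.056 -0.155  0.     1.07 ]
244 [-0.052 -0.167  0.005  1.145]
249 [-0.048 -0.179  0.01   1.219]
```

Emit:
send_rows(
  plan=[
    [[1,-0.016,-0.006,-0.01,0.05],[1,-0.021,-0.011,-0.02,0.1],[1,-0.025,-0.017,-0.02,0.145],[1,-0.029,-0.023,-0.02,0.195],[1,-0.033,-0.03,-0.02,0.245],[1,-0.037,-0.036,-0.02,0.29],[1,-0.04,-0.042,-0.02,0.34],[1,-0.043,-0.048,-0.02,0.39],[1,-0.046,-0.054,-0.02,0.435],[1,-0.049,-0.06,-0.02,0.48],[1,-0.051,-0.067,-0.02,0.53],[1,-0.053,-0.074,-0.02,0.575],[1,-0.055,-0.08,-0.02,0.615],[1,-0.057,-0.087,-0.018,0.66],[1,-0.058,-0.094,-0.016,0.7],[1,-0.059,-0.101,-0.015,0.75],[1,-0.06,-0.108,-0.013,0.79],[1,-0.06,-0.115,-0.012,0.83],[1,-0.06,-0.115,-0.012,0.83]],
  ],
)

```text
t: 5.37
tool_pos: [0.4794, -0.1784, 0.1632]
orientation: [-1.486, -2.766, -0.002]
force: [-0.7, 3.7, -1.1]
opening: 0.0007
gripper_force: 2.2
```

```bash
python3 - <<'E'
from tr import *
s,y0=cur();print(s['tool_pos'],y0,s['force'],s['wrist_torque'],s['q'])
for th in range(219,320,5):
    X,y,_=pose(GC,GF,th);print(th,rel(X,y,s['tool_pos'],y0).round(3))
a,_=snap('scene','s2')
cv2.imwrite('pics/c2.png',cv2.resize(a[150:270,150:290],(700,600),interpolation=2))
E
```

```text
[ 0.47935265 -0.17842777  0.16322665] 33.49385663267731 [-0.68205828  3.68840228 -1.07708838] [0.74003821 0.27520414 0.07594949] [-4.57435106e-01 -6.27168373e-02  1.81935132e+00  1.19100108e-03
  1.38630120e+00 -1.04223275e+00]
219 [ 0.006  0.016 -0.001 -0.081]
224 [0.006 0.002 0.002 0.002]
229 [ 0.006 -0.012  0.005  0.084]
234 [ 0.007 -0.025  0.009  0.163]
239 [ 0.009 -0.038  0.014  0.241]
244 [ 0.013 -0.05   0.019  0.316]
249 [ 0.017 -0.062  0.024  0.39 ]
254 [ 0.023 -0.074  0.03   0.463]
259 [ 0.029 -0.084  0.036  0.535]
264 [ 0.036 -0.094  0.042  0.606]
269 [ 0.044 -0.103  0.048  0.676]
274 [ 0.053 -0.111  0.055  0.747]
279 [ 0.062 -0.118  0.061  0.818]
284 [ 0.072 -0.124  0.068  0.89 ]
289 [ 0.083 -0.129  0.075  0.962]
294 [ 0.094 -0.134  0.081  1.035]
299 [ 0.105 -0.137  0.088  1.11 ]
304 [ 0.116 -0.138  0.094  1.187]
309 [ 0.128 -0.139  0.1    1.265]
314 [ 0.14  -0.139  0.106  1.346]
319 [ 0.152 -0.138  0.112  1.429]
```

View pics/c2.png

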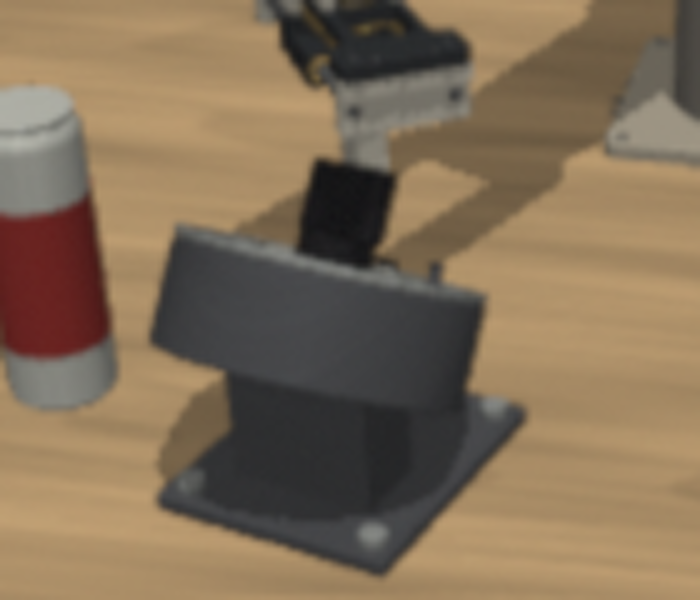

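The wing has turned with the fingers still behind it, and the can is clear. I'll continue.

Emit:
send_rows(
  plan=[
    [[1,0.006,-0.005,0.003,0.04],[1,0.006,-0.012,0.005,0.085],[1,0.006,-0.019,0.007,0.125],[1,0.007,-0.025,0.009,0.165],[1,0.008,-0.032,0.012,0.2],[1,0.009,-0.038,0.014,0.24],[1,0.011,-0.044,0.016,0.28],[1,0.013,-0.05,0.019,0.315],[1,0.015,-0.056,0.021,0.355],[1,0.017,-0.062,0.024,0.39],[1,0.02,-0.068,0.027,0.425],[1,0.023,-0.074,0.03,0.465],[1,0.026,-0.079,0.033,0.5],[1,0.029,-0.084,0.036,0.535],[1,0.032,-0.089,0.039,0.57],[1,0.036,-0.094,0.042,0.605],[1,0.04,-0.099,0.045,0.64],[1,0.044,-0.103,0.048,0.675],[1,0.044,-0.103,0.048,0.675]],
  ],
)

```text
t: 7.0
tool_pos: [0.4878, -0.1997, 0.1727]
orientation: [-0.439, -3.109, -0.0]
force: [-4.6, 0.3, -0.7]
opening: 0.0007
gripper_force: 2.0
```

```bash
python3 - <<'E'
from tr import *
s,y0=cur();print(s['tool_pos'],y0,s['force'],s['wrist_torque'],s['q'][5])
for th in range(264,330,5):
    X,y,_=pose(GC,GF,th);print(th,rel(X,y,s['tool_pos'],y0).round(3))
E
```

```text
[ 0.48783852 -0.19973804  0.17267509] 73.91074428712906 [-4.62290449  0.29568409 -0.72596531] [0.15717768 0.63231117 0.02500385] -1.7755703586161287
264 [-0.006  0.012 -0.005 -0.068]
269 [0.002 0.003 0.001 0.003]
274 [ 0.011 -0.005  0.007  0.074]
279 [ 0.02  -0.012  0.014  0.145]
284 [ 0.03  -0.018  0.021  0.216]
289 [ 0.04  -0.023  0.027  0.288]
294 [ 0.051 -0.027  0.034  0.362]
299 [ 0.062 -0.03   0.041  0.437]
304 [ 0.074 -0.032  0.047  0.513]
309 [ 0.085 -0.033  0.053  0.592]
314 [ 0.097 -0.033  0.059  0.672]
319 [ 0.109 -0.031  0.065  0.755]
324 [ 0.121 -0.029  0.07   0.841]
329 [ 0.133 -0.026  0.075  0.928]
```

Emit:
send_rows(
  plan=[
    [[1,0.006,-0.001,0.004,0.04],[1,0.011,-0.005,0.007,0.075],[1,0.015,-0.009,0.01,0.11],[1,0.02,-0.012,0.014,0.145],[1,0.025,-0.015,0.017,0.18],[1,0.03,-0.018,0.021,0.215],[1,0.035,-0.021,0.024,0.25],[1,0.04,-0.023,0.027,0.29],[1,0.045,-0.025,0.03,0.325],[1,0.051,-0.027,0.034,0.36],[1,0.056,-0.029,0.037,0.4],[1,0.062,-0.03,0.041,0.435],[1,0.068,-0.031,0.044,0.475],[1,0.068,-0.031,0.044,0.475]],
  ],
)

```text
t: 8.17
tool_pos: [0.5016, -0.2063, 0.1815]
orientation: [0.338, -3.122, 0.001]
force: [-4.9, -2.0, -2.2]
opening: 0.0004
gripper_force: 2.5
```

```bash
python3 - <<'E'
from tr import *
s,y0=cur();print(s['tool_pos'],y0,s['force'],s['wrist_torque'],s['q'][5])
for th in range(296,330,3):
    X,y,_=pose(GC,GF,th);print(th,rel(X,y,s['tool_pos'],y0).round(3))
E
```

```text
[ 0.5015507  -0.20627399  0.18146777] 102.35157244176618 [-4.8699591  -1.96364656 -2.17425825] [-0.21173035  0.80837948  0.02385375] -2.270204478459695
296 [-0.013  0.004 -0.007 -0.082]
299 [-0.006  0.003 -0.003 -0.037]
302 [0.001 0.001 0.    0.008]
305 [0.008 0.001 0.004 0.055]
308 [0.015 0.    0.008 0.102]
311 [ 0.022 -0.     0.012  0.15 ]
314 [0.029 0.    0.015 0.198]
317 [0.036 0.001 0.018 0.248]
320 [0.043 0.002 0.022 0.298]
323 [0.05  0.003 0.025 0.349]
326 [0.057 0.005 0.028 0.401]
329 [0.064 0.007 0.031 0.454]
```

Emit:
send_rows(
  plan=[
    [[1,0.004,0.001,0.002,0.03],[1,0.008,0.001,0.004,0.055],[1,0.012,0,0.006,0.08],[1,0.015,0,0.008,0.1],[1,0.018,0,0.01,0.125],[1,0.018,0,0.01,0.125]],
  ],
)

```text
t: 8.67
tool_pos: [0.5037, -0.2065, 0.1822]
orientation: [0.538, -3.091, -0.001]
force: [-8.7, -4.3, -5.9]
opening: 0.0004
gripper_force: 4.9
```

Emit:
send_rows(
  plan=[
    [[1,0.004,0,0.002,0.025],[1,0.008,0,0.004,0.05],[1,0.008,0,0.004,0.05]],
  ],
)

```text
t: 8.92
tool_pos: [0.5045, -0.2066, 0.1823]
orientation: [0.618, -3.074, -0.001]
force: [-10.9, -6.2, -6.8]
opening: 0.0008
gripper_force: 6.1
```

Emit:
send_rows(
  plan=[
    [[1,0.004,0,0.002,0.02],[1,0.008,0,0.004,0.03],[1,0.008,0,0.004,0.03]],
  ],
)

```text
t: 9.17
tool_pos: [0.505, -0.2067, 0.1824]
orientation: [0.663, -3.061, -0.003]
force: [-14.5, -6.7, -8.4]
opening: 0.0
gripper_force: 8.2
```

Emit:
send_rows(
  plan=[
    [[1,0.008,0.004,0,0],[1,0.016,0.008,0,0],[1,0.024,0.012,0,0],[1,0.024,0.012,0,0],[1,0.024,0.012,0,0],[1,0.024,0.012,0,0]],
  ],
)

```text
t: 9.67
tool_pos: [0.5057, -0.2065, 0.1823]
orientation: [0.658, -3.054, -0.002]
force: [-37.5, -15.1, 2.7]
opening: 0.0005
gripper_force: 20.2
```

```bash
python3 - <<'E'
from tr import *
s,y0=cur();print(s['tool_pos'],y0,s['force'],s['wrist_torque'],s['q'][5])
E
```

```text
[ 0.50572061 -0.20648821  0.18230675] 114.30855465871309 [-37.54364576 -15.06848881   2.6766658 ] [-2.32089465  6.15402497  0.24274625] -2.4681054014371604
```

The knob is at a hard stop: a 5 mm command moved it 0.7 mm, at about 40 N. I'll back off, lift clear and look.

Emit:
send_rows(
  plan=[
    [[1,-0.05,-0.02,0,0],[1,-0.12,-0.05,0,0],[1,-0.15,-0.06,0.2,0],[1,-0.25,-0.06,0.4,0],[1,-0.35,0.1,0.6,-0.1],[1,-0.35,0.3,0.6,-0.2],[1,-0.35,0.5,0.6,-0.3],[1,-0.35,0.7,0.6,-0.4],[1,-0.35,0.9,0.6,-0.5],[1,-0.35,1,0.6,-0.6],[1,-0.35,1,0.6,-0.7],[1,-0.35,1,0.6,-0.8],[1,-0.35,1,0.6,-0.9],[1,-0.35,1,0.6,-0.9]],
  ],
)

```text
t: 10.83
tool_pos: [0.4443, -0.0029, 0.306]
orientation: [0.805, 3.034, 0.001]
force: [0.1, 0.0, 0.3]
opening: 0.0006
gripper_force: 0.0
```

Emit:
send_rows(
  plan=[
    [[1,0,0.2,0,-0.1],[1,0,0.4,0,-0.2],[1,0,0.6,0,-0.3],[1,0,0.7,0,-0.4],[1,0,0.7,0,-0.4]],
  ],
)

```text
t: 11.25
tool_pos: [0.4437, 0.1409, 0.3056]
orientation: [-1.418, -2.803, -0.004]
force: [0.4, -0.0, -0.5]
opening: 0.0003
gripper_force: 0.0
```

```bash
python3 - <<'E'
from tr import *
b,_=snap('top','t3');s,y0=cur();print(s['tool_pos'],y0,s['q'][5])
cv2.imwrite('pics/c3.png',cv2.resize(b[170:260,290:400],(733,600),interpolation=2))
E
```

```text
[0.44387033 0.13884685 0.30553837] 36.836255231149295 -0.45051906796169594
```

View pics/c3.png

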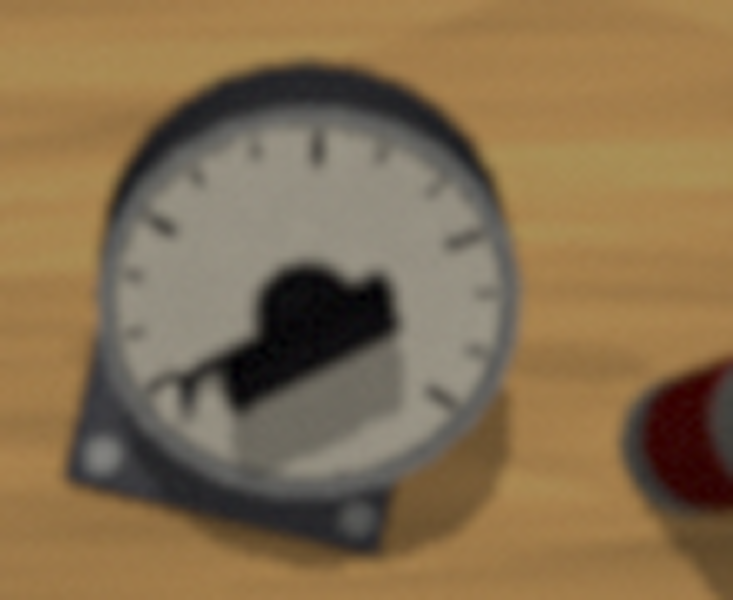

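The picture shows the pointer at about (175,378), touching the pin at about (188,400), so it is home. Next is the grey box's handle.

```bash
python3 - <<'E'
from tr import *
s,y0=cur();print(s['tool_pos'],y0)
X,y,_=pose(BC,BF,180,-1,gap=.017);print(rel(X,y,s['tool_pos'],y0).round(3))
for th in list(range(180,110,-5)):
    Z,w,_=pose(BC,BF,th,-1);print(th,rel(Z,w,X,y).round(3))
E
```

```text
[0.44387033 0.13884685 0.30553837] 36.836255231149295
[ 0.176 -0.058 -0.818 -0.746]
180 [0.012 0.084 0.    0.   ]
175 [ 0.007  0.097 -0.001 -0.098]
170 [ 0.004  0.111 -0.002 -0.196]
165 [ 0.002  0.125 -0.002 -0.292]
160 [ 0.001  0.139 -0.002 -0.387]
155 [ 0.002  0.153 -0.001 -0.48 ]
150 [ 0.003  0.167  0.001 -0.571]
145 [ 0.006  0.181  0.003 -0.659]
140 [ 0.009  0.195  0.005 -0.745]
135 [ 0.014  0.208  0.009 -0.828]
130 [ 0.02   0.22   0.012 -0.909]
125 [ 0.026  0.232  0.016 -0.988]
120 [ 0.034  0.242  0.021 -1.065]
115 [ 0.042  0.252  0.026 -1.14 ]
```

Emit:
send_rows(
  plan=[
    [[1,0.1,-0.06,0,-0.11],[1,0.176,-0.058,0,-0.22],[1,0.176,-0.058,0,-0.33],[1,0.176,-0.058,-0.05,-0.44],[1,0.176,-0.058,-0.2,-0.55],[1,0.176,-0.058,-0.35,-0.66],[1,0.176,-0.058,-0.5,-0.746],[1,0.176,-0.058,-0.65,-0.746],[1,0.176,-0.058,-0.75,-0.746],[1,0.176,-0.058,-0.818,-0.746],[1,0.176,-0.058,-0.818,-0.746],[1,0.176,-0.058,-0.818,-0.746]],
  ],
)

```text
t: 12.3
tool_pos: [0.4789, 0.1242, 0.1413]
orientation: [-2.372, -2.06, 0.001]
force: [-0.2, 0.3, 0.6]
opening: 0.0004
gripper_force: 0.0
```

```bash
python3 - <<'E'
from tr import *
s,y0=cur();print(s['tool_pos'],y0,s['force'])
for th in list(range(180,110,-10)):
    Z,w,_=pose(BC,BF,th,-1);print(th,rel(Z,w,s['tool_pos'],y0).round(3))
a,_=snap('scene','s4')
cv2.imwrite('pics/c4.png',cv2.resize(a[140:280,270:410],(600,600),interpolation=2))
E
```

```text
[0.47889506 0.12415009 0.14133102] -8.057343044109082 [-0.18383357  0.25948024  0.58317601]
180 [0.013 0.1   0.003 0.003]
170 [ 0.006  0.126  0.001 -0.193]
160 [ 0.003  0.155  0.001 -0.385]
150 [ 0.004  0.183  0.004 -0.568]
140 [ 0.01   0.21   0.009 -0.742]
130 [ 0.021  0.235  0.016 -0.907]
120 [ 0.035  0.258  0.024 -1.063]
```

View pics/c4.png

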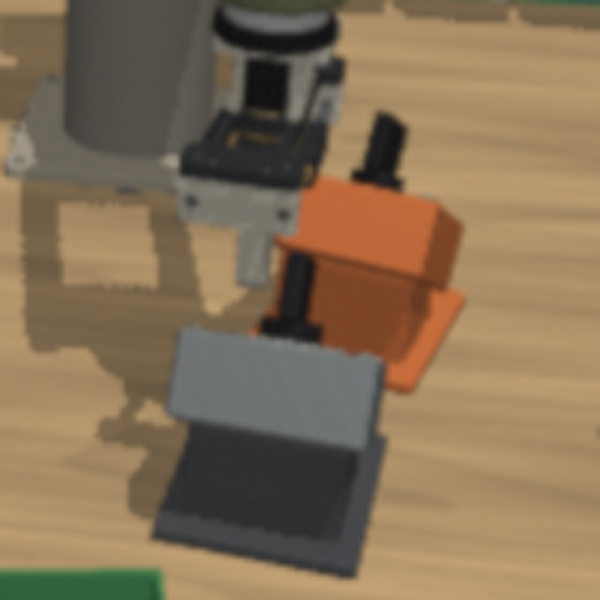

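The fingers are beside the bar on its -y side and above the orange handle. I'll push.

Emit:
send_rows(
  plan=[
    [[1,0.013,0.04,0.003,0],[1,0.013,0.08,0.003,0],[1,0.013,0.1,0.003,0],[1,0.01,0.113,0.002,-0.1],[1,0.006,0.126,0.001,-0.195],[1,0.004,0.14,0.001,-0.29],[1,0.003,0.155,0.001,-0.385],[1,0.003,0.169,0.003,-0.475],[1,0.004,0.183,0.004,-0.57],[1,0.007,0.197,0.006,-0.655],[1,0.01,0.21,0.009,-0.74],[1,0.015,0.223,0.012,-0.825],[1,0.021,0.235,0.016,-0.905],[1,0.028,0.247,0.02,-0.985],[1,0.028,0.247,0.02,-0.985],[1,0.028,0.247,0.02,-0.985]],
  ],
)

```text
t: 13.68
tool_pos: [0.4828, 0.1743, 0.1447]
orientation: [3.078, 0.62, -0.008]
force: [-6.6, -6.0, -1.7]
opening: 0.0005
gripper_force: 4.1
```

```bash
python3 - <<'E'
from tr import *
s,y0=cur();print(s['tool_pos'],y0,s['force'],s['q'][5])
for th in list(range(127,100,-3)):
    Z,w,_=pose(BC,BF,th,-1);print(th,rel(Z,w,s['tool_pos'],y0).round(3))
E
```

```text
[0.48284698 0.17426257 0.14468906] -67.21262227620694 [-6.56754836 -5.95985011 -1.73506772] 1.4205947580689955
127 [ 0.005 -0.008  0.001  0.031]
124 [ 0.009 -0.001  0.004 -0.015]
121 [ 0.013  0.005  0.007 -0.062]
118 [ 0.018  0.011  0.01  -0.107]
115 [ 0.023  0.017  0.013 -0.152]
112 [ 0.029  0.023  0.016 -0.196]
109 [ 0.034  0.028  0.019 -0.24 ]
106 [ 0.04   0.033  0.022 -0.284]
103 [ 0.046  0.037  0.026 -0.327]
```

Emit:
send_rows(
  plan=[
    [[1,0.009,0,0.004,-0.02],[1,0.013,0.005,0.007,-0.06],[1,0.018,0.011,0.01,-0.1],[1,0.023,0.017,0.012,-0.13],[1,0.023,0.017,0.012,-0.13],[1,0.023,0.017,0.012,-0.13]],
  ],
)

```text
t: 14.18
tool_pos: [0.4843, 0.1762, 0.145]
orientation: [3.111, 0.409, -0.02]
force: [-16.0, -12.3, -2.6]
opening: 0.0008
gripper_force: 9.7
```

Emit:
send_rows(
  plan=[
    [[1,0.01,0.004,0.002,-0.02],[1,0.015,0.006,0.003,-0.03],[1,0.015,0.006,0.003,-0.03],[1,0.015,0.006,0.003,-0.03]],
  ],
)

```text
t: 14.52
tool_pos: [0.4849, 0.1768, 0.1449]
orientation: [3.116, 0.361, -0.029]
force: [-29.4, -14.8, 3.4]
opening: 0.0007
gripper_force: 15.9
```

Emit:
send_rows(
  plan=[
    [[1,0.006,0.003,0,0],[1,0.006,0.003,0,0],[1,0.006,0.003,0,0],[1,0.006,0.003,0,0],[1,0.006,0.003,0,0],[1,0.006,0.003,0,0],[1,0.006,0.003,0,0],[1,0.006,0.003,0,0],[1,0.006,0.003,0,0],[1,0.006,0.003,0,0],[1,0.006,0.003,0,0],[1,0.006,0.003,0,0],[1,0.006,0.003,0,0],[1,0.006,0.003,0,0]],
  ],
)

```text
t: 15.68
tool_pos: [0.4851, 0.177, 0.1448]
orientation: [3.115, 0.361, -0.032]
force: [-34.9, -17.4, 7.6]
opening: 0.0002
gripper_force: 19.1
```

```bash
python3 - <<'E'
from tr import *
s,y0=cur();print(s['tool_pos'],y0,s['force'])
a,_=snap('scene','s5')
cv2.imwrite('pics/c5.png',cv2.resize(a[140:280,270:410],(600,600),interpolation=2))
E
```

```text
[0.48509704 0.17697527 0.14483763] -76.79318671911746 [-34.91617555 -17.42146009   7.56785728]
```

View pics/c5.png

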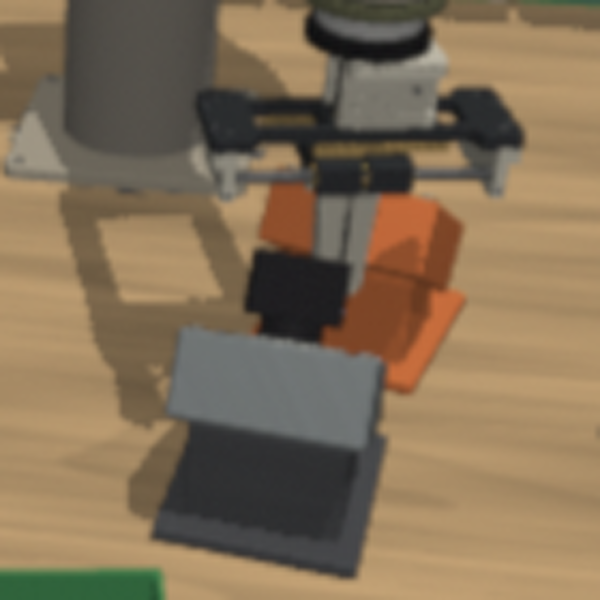

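The bar is turned over against its stop, and it has been held for over a second at about 39 N. I'll release it by backing off towards the robot and then lifting.

Emit:
send_rows(
  plan=[
    [[1,-0.1,-0.06,0.02,0],[1,-0.25,-0.12,0.05,0],[1,-0.35,-0.15,0.2,0],[1,-0.35,-0.15,0.4,0],[1,-0.35,-0.15,0.6,0],[1,-0.35,0.1,0.8,0],[1,-0.35,0.3,0.8,0],[1,-0.35,0.5,0.8,0],[1,-0.35,0.7,0.8,0],[1,-0.35,0.9,0.8,0],[1,-0.35,1,0.8,0],[1,-0.35,1,0.8,0],[1,-0.35,1,0.8,0]],
  ],
)

```text
t: 16.82
tool_pos: [0.4226, 0.382, 0.3086]
orientation: [-3.12, -0.366, 0.0]
force: [0.8, 0.1, 0.3]
opening: 0.0004
gripper_force: 0.0
```

```bash
python3 - <<'E'
from tr import *
b,_=snap('top','t6');s,y0=cur();print(s['t'],s['tool_pos'],s['force'])
cv2.imwrite('pics/c6.png',cv2.resize(b[100:270,120:440],(800,425),interpolation=2))
E
```

```text
16.8667 [0.42299928 0.38071685 0.30878818] [-0.38853229  0.36411243  0.12889267]
```

View pics/c6.png

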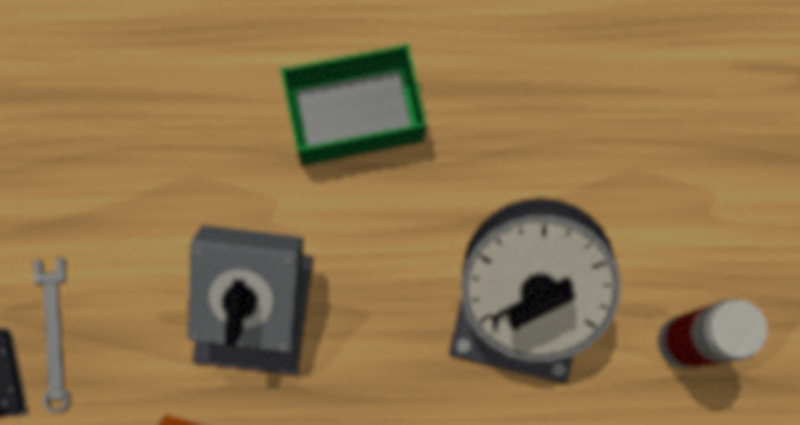

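The handle is back at rest at about (237,310). The pointer is still at the pin at about (493,318), and the bin, can and wrench haven't moved. I'll hand it in.

```bash
python3 -c "
from plant import order
print(order.close_job())"
```

```text
the job is handed in; nothing more can be done
None
```

The job is handed in: the pointer is home against the zero pin, the handle was then held at its stop for over a second and sprang back, and the bin, can and wrench look unmoved in the last picture.

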